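Re-seat a board carrier in the test nest using the push-pull clamp knob

ROBOT

A 6-joint arm with a two-finger parallel gripper is mounted at the origin on the work surface. World frame = base frame: x ahead of the robot, y to its left, z up, the work surface at z = 0. Lengths are in m, angles in rad, forces in N, time in s.
With the tool pointing down it reaches from about 0.15 to 0.775 m from the base axis. Payload 6.1 kg.
Tool frame: the origin (TCP) lies midway between the tips of the shut fingers; the grasp point (between the pads) lies 19 mm behind it; y points along the fingers, x is the direction in which the jaws open and shut, and the axes are right-handed (so a half turn about y gives the same grasp; the last joint's range is limited). The gripper opens to 85 mm and grips with 20 to 120 N. Pads are 22 mm wide; open, the fingers measure 114 mm over their backs; the gripper's body (76 mm by 85 mm) begins 54 mm behind the grasp point. The pads swing forward as they close: fully open they stand 13 mm farther back than shut.
Start: joints at [1.297, 0.126, -0.04, 1.405, 0, 1.571], TCP at [0.142, 0.505, 0.231] pointing down, gripper open.
Joint ranges: [-2.72, 2.72], [-0.95, 1.95], [-1.27, 1.35], [-1.78, 2.02], [-1.46, 1.47], [-3.14, 3.14]. Speed limits (rad/s): [2.39, 2.39, 3.01, 3.14, 3.14, 3.14].

INTERFACE

Orientations are given as [roll, pitch, yaw] about the fixed x, y, z axes, in that order (R = Rz(yaw) Ry(pitch) Rx(roll)).
In Python, from bench import r gives the robot as it stands. Calls block until the motion is done:
- r.reach(position, orientation): joint-space move of the TCP to a pose.
- r.movel(position, v=0.15, ori=None, contact_N=None): straight line of the TCP; ori=None keeps the orientation; v is the mean speed in m/s. With contact_N (N) it stops when the force on the tool has changed by that much, and returns True; else False.
- r.move_j(angles): joint-space move.
- r.release() and r.clamp(newtons=None): open the fingers fully, or close them until they stop; newtons is the grip in N (None keeps the last).
- r.pause(seconds).
- r.solve_ik(position, orientation): joint angles nearest the present ones, or None.
- r.capture(name): name is "side" or "top" or "wrist"; returns a dict with "img" (420x560x3 uint8, red, green, blue), "fx", "fy", "cx", "cy" (pixels), "R" (3x3) and "t" (3): a world point X has camera coordinates R X + t. Camera axes: x right, y down, z forward; pixel columns grow to the right and rows downward; lengths in m; the calibration is good to about 2 mm. A picture is of the moment at which its call begins. There is no depth.
A pose or a line that the arm cannot do raises r.MotionError and nothing moves.
- r.hand_in(): hands the job in, once; it reports no verdict.
Readings, each from a call of its own:
- r.get_time(): time.
- r.get_joints(): joint angles.
- r.get_joint_velocities(): joint speeds.
- r.get_joint_efforts(): joint torques, N m.
- r.get_tcp_pos(): TCP position.
- r.get_ee_rot(): TCP orientation.
- r.get_contact_force(): force on the tool from outside, world axes, zero at the start.
- r.get_torque(): the same for the moment, N m.
- r.get_opening(): finger opening in m.
Only numpy, scipy, OpenCV 4.12 (cv2) and the standard library are available. Lean on these libraries where they do the work, as an engineer would, in place of code of your own. Each camera call takes 0.05 s, during which the arm holds its last target.

TASK

The board carrier is not home in the test nest: pull the yellow clamp knob straight out until it snaps on and stays out, so that the red lift bar rises. Slide the carrier by its white tab along its rails, away from the robot, fully home against the two steel stops, then push the yellow knob fully in again so that the bar drops and locks the carrier. Keep the carrier flat on the nest, and leave the blue knob and the other things on the bench as they are.

Things in the scene. Friction and masses are not known exactly. Their poses are not given: they have to be found in the camera images.
- clamp_knob (a joint): Travel in m of the yellow push-pull knob along its axis: 0 = fully in (bar down), 0.028 = on, fully out against its stop, where it stays by itself (bar up). Over-centre action: the pull needed is about 10 N at first, the push about 6 N, both falling on the way; once past about 0.018 on the way out it snaps on by itself, and on the way in it snaps home from below about 0.014.
- clamp_knob_head (a point): Centre of the yellow knob's head, half-way along it, moving with the knob. The head is a cylinder 44 mm in diameter, 30 mm long, on a 16 mm stem. The point's z is the knob's axis, pointing straight out of the console's face (the pull direction); its y is level, along the console's width. With the knob in, this point is 35 mm out from the face (head from 20 to 50 mm out).
- console: Fixed white wedge-shaped console, 170 mm deep, 260 mm wide, 140 mm high at the back; origin at the centre of its underside, front (-x) turned roughly to the robot. Its sloping aluminium face carries both knobs; their axes lean 30 degrees from vertical towards the front. Collars 34 mm wide, 9 mm high surround the stems.
- vacuum_knob (a joint): Travel in m of the blue knob, of the same shape, on the same console face, 120 mm to the right (console -y) of the yellow one, axis parallel. It is 0 (in) and must stay in.
- nest: Fixed test nest, a 280 x 180 x 30 mm black and green plate; origin at the centre of its underside, z up, x along its rails and away from the robot. The carrier lies on its top (z = 30 mm) between two aluminium rails (18 mm high, 3.5 mm play each side) and slides along x. Two steel stops, near face at x = +105 mm, 24 mm high.
- bar_mid (a point): Middle of the lower edge of the nest's red lift bar, 10 mm thick along x, which spans the nest at nest x = 74 mm between two pillars 121 mm high. Knob in: 45 mm above the table, in the way of the carrier's rib. Knob on: raised by 28 mm, so that the rib passes under it.
- carrier_tab (a point): Centre of the loose carrier's white upright grip tab: 12 mm thick (x), 50 mm wide (y), 36 mm high; this point is 60 mm above the table, the tab's top 78 mm. x points to the stops, z up. Carrier home: this point at nest x = -32 mm; at the start 30 to 60 mm short of that. Over the plate (top 42 mm above the table) 50 mm are free on either side of the tab for fingers.
- carrier: The loose board carrier, a dark plate 150 x 110 x 12 mm with a green circuit board, 0.25 to 0.5 kg; origin at the centre of its underside, x to the stops. The tab stands at its end near the robot, centred 62 mm from the origin (-x). A cross rib 12 mm high and 8 mm thick stands on it near the far end, centred at x = +59 mm.
- pin_jar: Jar with a red lid, 48 mm in diameter, 65 mm high, standing between console and nest. Bystander; origin at the centre of its foot.
- screwdriver: Orange screwdriver 190 mm long, lying nearer the robot. Bystander.
- brush: Brush 180 mm long lying at the left. Bystander.
- cleaner: Bottle, 64 mm in diameter, 170 mm high, at the right. Bystander; origin at the centre of its foot.
- spare_board: Spare green board 140 x 100 x 8 mm lying at the left. Bystander.
Not all that is in view belongs to the job. Leave any brown, orange or purple look-alike of the carrier alone.

How it is judged:
By the outcome, as a careful person would: the job done as asked, in the order asked, and still so for the second after the job is handed in, with the robot touching nothing.
It also fails if it takes over 64 s, if anything falls off the work surface, if the arm or the gripper's body presses on something with over 40 N, if the wrist force passes 120 N, or if a joint passes its speed limit or range.

## Working session

There is one attempt and no reset: what is moved stays moved. The work goes in short steps, each a Python script; the robot and the scene stay as the last script left them, time stands still between calls to the robot, and variables do not carry over. Pictures are saved under pics/ and viewed, and the job is handed in when it is done.

```bash
ls; mkdir -p pics
python3 - <<'E'
from bench import r
import cv2
for n in ("side","top","wrist"):
    c=r.capture(n); cv2.imwrite(f"pics/{n}0.png",c["img"][:,:,::-1])
    print(n,c["fx"],c["cx"],c["cy"],c["R"],c["t"])
print(r.get_time())
E
```

```text
pics
side 380.1447271935323 281.83489093063037 209.19938164421424 [[ 0.67232668 -0.74016753 -0.01135172]
 [-0.46456074 -0.40994255 -0.78493976]
 [ 0.57633337  0.53300951 -0.61946809]] [-0.34328414  0.29737319  1.06661218]
top 541.9263489514296 284.27896688317514 206.0987276390572 [[ 2.59258513e-02 -9.99663488e-01 -8.72235757e-04]
 [-9.96869832e-01 -2.57881894e-02 -7.47362545e-02]
 [ 7.46886115e-02  2.80710653e-03 -9.97202954e-01]] [0.01206369 0.52495168 2.01604156]
wrist 357.8722015886033 278.9792803384791 204.12900991538882 [[ 0.27050466  0.96271769 -0.00137175]
 [ 0.92103762 -0.25837814  0.29142828]
 [ 0.28020873 -0.08009614 -0.9565917 ]] [-0.52446412 -0.03872633  0.37908861]
0.15
```

View pics/side0.png

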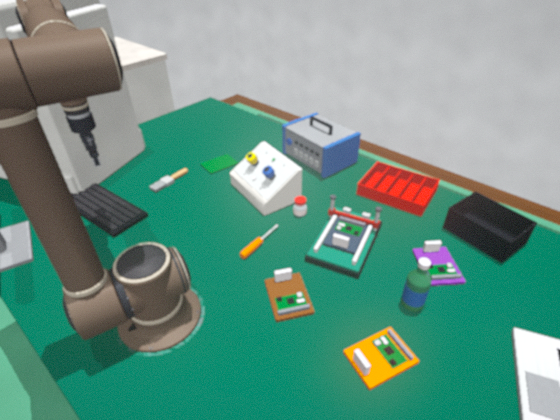

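View pics/top0.png

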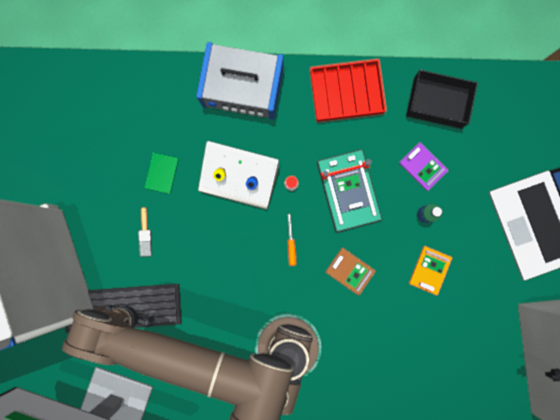

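View pics/wrist0.png

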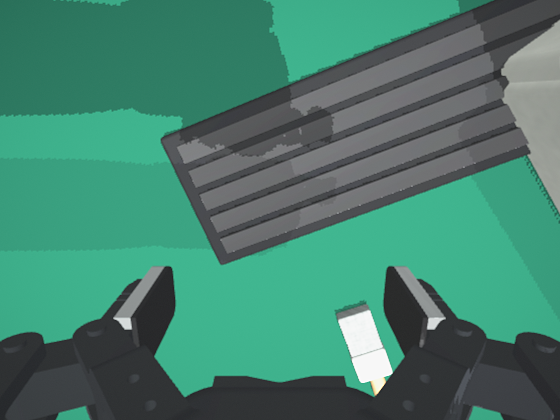

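The top view shows the yellow knob at about (219,175) and the blue knob at (252,184) on the white console, with the nest at (350,190). There are four possible carriers: the dark one in the nest (350,190), brown (351,271), orange (431,270) and purple (424,166). Only the one in the nest is a dark plate between rails, so it is the carrier. I'll enlarge the crops to confirm.

Run:
```python
import cv2,numpy as np
t=cv2.imread("pics/top0.png");s=cv2.imread("pics/side0.png")
a=cv2.resize(t[130:240,190:300],(400,400),interpolation=cv2.INTER_CUBIC)
b=cv2.resize(t[140:240,300:400],(400,400),interpolation=cv2.INTER_CUBIC)
cv2.imwrite("pics/crop_t.png",np.hstack([a,b]))
a=cv2.resize(s[130:230,220:320],(400,400),interpolation=cv2.INTER_CUBIC)
b=cv2.resize(s[185:285,295:395],(400,400),interpolation=cv2.INTER_CUBIC)
cv2.imwrite("pics/crop_s.png",np.hstack([a,b]))
```

```text
(no output)
```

View pics/crop_t.png

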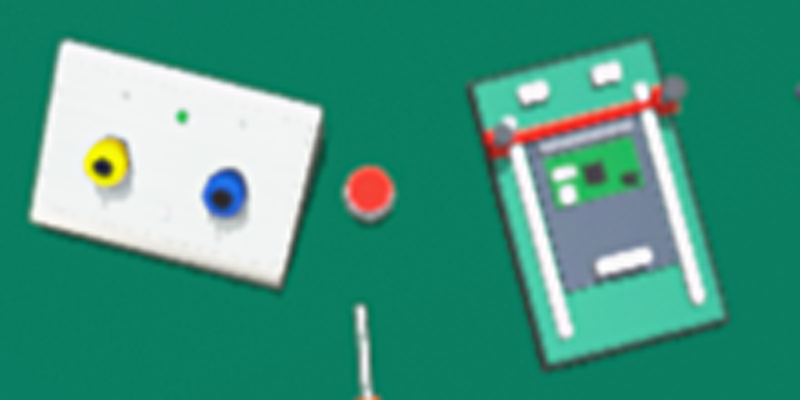

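View pics/crop_s.png

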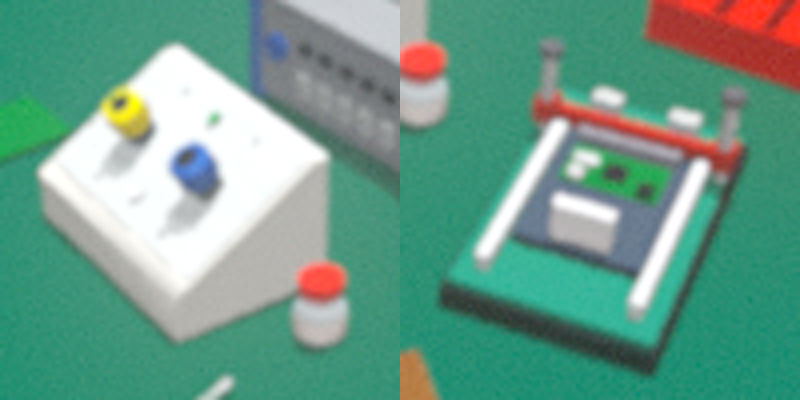

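The crops confirm it: one yellow knob at the left of the console face, blue to its right, and the dark carrier between the nest rails under the red bar. Next I'll triangulate coarsely.

```bash
cat > h.py <<'E'
import numpy as np,cv2
from bench import r
def ray(c,px):
    K=np.array([[c["fx"],0,c["cx"]],[0,c["fy"],c["cy"]],[0,0,1]]);R=np.array(c["R"]);t=np.array(c["t"])
    d=R.T@np.linalg.solve(K,[px[0],px[1],1.]);return -R.T@t,d/np.linalg.norm(d)
def plane(c,px,z):
    o,d=ray(c,px);return o+d*(z-o[2])/d[2]
def tri(obs):
    A=np.zeros((3,3));b=np.zeros(3)
    for c,p in obs:
        o,d=ray(c,p);P=np.eye(3)-np.outer(d,d);A+=P;b+=P@o
    X=np.linalg.solve(A,b)
    return X,[round(float(np.linalg.norm(np.cross(X-ray(c,p)[0],ray(c,p)[1])))*1e3,1) for c,p in obs]
def proj(c,X):
    x=np.array(c["R"])@X+np.array(c["t"]);return np.array([c["fx"]*x[0]/x[2]+c["cx"],c["fy"]*x[1]/x[2]+c["cy"]])
def mask(c,lo,hi,roi=None):
    h=cv2.cvtColor(c["img"],cv2.COLOR_RGB2HSV);m=cv2.inRange(h,np.array(lo),np.array(hi))
    if roi:
        z=np.zeros_like(m);x0,y0,x1,y1=roi;z[y0:y1,x0:x1]=m[y0:y1,x0:x1];m=z
    return m
def big(m,n=1):
    cs,_=cv2.findContours(m,cv2.RETR_EXTERNAL,cv2.CHAIN_APPROX_NONE)
    return sorted(cs,key=cv2.contourArea)[::-1][:n]
def hullc(m):
    c=cv2.convexHull(big(m)[0]);M=cv2.moments(c);return np.array([M["m10"]/M["m00"],M["m01"]/M["m00"]]),M["m00"]
YEL=((22,120,90),(34,255,255));BLU=((105,120,60),(125,255,255))
E
python3 - <<'E'
from h import *
t=r.capture("top");s=r.capture("side")
rt=(195,140,280,215);rs=(225,140,310,215);out={}
for n,k in (("y",YEL),("b",BLU)):
    p,a=hullc(mask(t,*k,rt));q,b=hullc(mask(s,*k,rs));X,e=tri([(t,p),(s,q)])
    print(n,p,a,q,b,X.round(4),e); out[n]=X
print(np.linalg.norm(out["y"]-out["b"]))
# nest corners in top (from crop: x=300+u/4,y=140+v/4), z=.03
for u,v in((470-400,85),(650-400,38),(725-400,318),(548-400,366)):
    print(plane(t,(300+u/4,140+v/4),.03).round(3))
print("tab",plane(t,(300+224/4,140+262/4),.078).round(3))
for u,v in((35,220),(280,290),(65,40),(322,108)): print(plane(t,(190+u*.275,130+v*.275),.14 if v<150 else .04).round(3))
print("camfwd",ray(r.capture("wrist"),(280,204)),r.get_tcp_pos(),r.get_ee_rot())
E
```

```text
y [218.88151659 174.05687204] 105.5 [251.17634409 157.54623656] 77.5 [0.6243 0.2621 0.1298] [0.8, 0.8]
b [251.2414966  182.92346939] 98.0 [268.11111111 171.00383142] 43.5 [0.5962 0.1449 0.1303] [0.4, 0.4]
0.1205414844148801
[ 0.696 -0.095  0.03 ]
[ 0.745 -0.263  0.03 ]
[ 0.483 -0.337  0.03 ]
[ 0.434 -0.173  0.03 ]
tab [ 0.529 -0.236  0.078]
[0.573 0.343 0.04 ]
[0.508 0.089 0.04 ]
[0.741 0.304 0.14 ]
[0.68 0.05 0.14]
camfwd (array([0.07133523, 0.52534235, 0.37352242]), array([ 0.28082122, -0.07663691, -0.95669547])) [0.1419121  0.50532296 0.23104198] [-1.57081624e+00  5.31392616e-04  1.29703051e+00]
```

Knob spacing measures 120.5 mm against 120 given, and the nest yaw is about 0.28. Next I'll check IK and go to a standoff above the yellow knob.

```bash
cat >> h.py <<'E'
from scipy.spatial.transform import Rotation as Ro
psi=-0.24; H=np.array([0.6243,0.2621,0.1298])
n=np.array([-.5*np.cos(psi),-.5*np.sin(psi),np.sqrt(.75)])
def ori(x,y):
    return Ro.from_matrix(np.c_[x,y,np.cross(x,y)]).as_euler('xyz')
yc=np.array([-np.sin(psi),np.cos(psi),0])
E
python3 - <<'E'
from h import *
for s in (1,-1):
    o=ori(s*yc,-n)
    for d in (.12,.0,.03,-.019):
        q=r.solve_ik(H+n*d,o);print(s,d,None if q is None else np.round(q,2))
cands=[(s,r.solve_ik(H+n*.12,ori(s*yc,-n))) for s in(1,-1)]
cands=[(s,q) for s,q in cands if q is not None]
s=min(cands,key=lambda a:abs(np.array(a[1])-r.get_joints()).max())[0];print("use",s)
r.reach(H+n*.12,ori(s*yc,-n))
c=r.capture("wrist");cv2.imwrite("pics/w1.png",c["img"][:,:,::-1])
p,a=hullc(mask(c,*YEL));print(p,a,proj(c,H),r.get_time(),r.get_tcp_pos(),H+n*.12)
E
```

```text
1 0.12 [ 0.64  0.03 -0.24  0.94 -0.39  0.8 ]
1 0.0 [ 0.55  0.14 -0.36  0.69 -0.36  0.72]
1 0.03 [ 0.57  0.11 -0.33  0.75 -0.37  0.74]
1 -0.019 [ 0.54  0.16 -0.37  0.65 -0.36  0.71]
-1 0.12 [ 0.64  0.03 -0.24  0.94 -0.39 -2.34]
-1 0.0 [ 0.55  0.14 -0.36  0.69 -0.36 -2.42]
-1 0.03 [ 0.57  0.11 -0.33  0.75 -0.37 -2.4 ]
-1 -0.019 [ 0.54  0.16 -0.37  0.65 -0.36 -2.43]
use 1
[278.90929059 198.0667854 ] 2807.5 [277.93839751 196.54910925] 2.075 [0.56563238 0.27720085 0.23373103] [0.56601972 0.27636216 0.23372305]
```

View pics/w1.png

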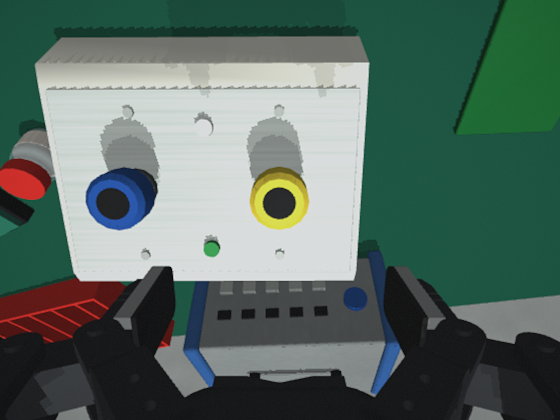

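The wrist view puts the yellow head at (279,198) against a predicted (278,197), with the blue level with it at (120,198), so the estimate holds. Next: grip and pull.

Run:
```python
from h import *
print("hit",r.movel(H-n*.021,v=.08,contact_N=8))
f0=r.get_contact_force();r.clamp(60);print("open",r.get_opening(),r.get_contact_force().round(1) if hasattr(f0,'round') else f0)
p0=np.array(r.get_tcp_pos());print((p0-H)@n)
for d in (.006,.014,.020,.025,.027):
    r.movel(p0+n*d,v=.03);print(d,r.get_opening(),np.dot(r.get_contact_force(),n).round(1))
c=r.capture("wrist");cv2.imwrite("pics/w2.png",c["img"][:,:,::-1]);print(r.get_time())
c=r.capture("side");cv2.imwrite("pics/s2.png",cv2.resize(c["img"][130:285,220:400,::-1],None,fx=4,fy=3.8))
```

```text
hit False
open 0.04254178640247579 [-3.8  1.5  3.4]
-0.020371985929018517
0.006 0.042684181343961146 -9.6
0.014 0.04270203907056108 -5.9
0.02 0.042342419923027876 -1.2
0.025 0.04273336185642909 3.0
0.027 0.04238768387081529 3.0
6.225
```

View pics/s2.png

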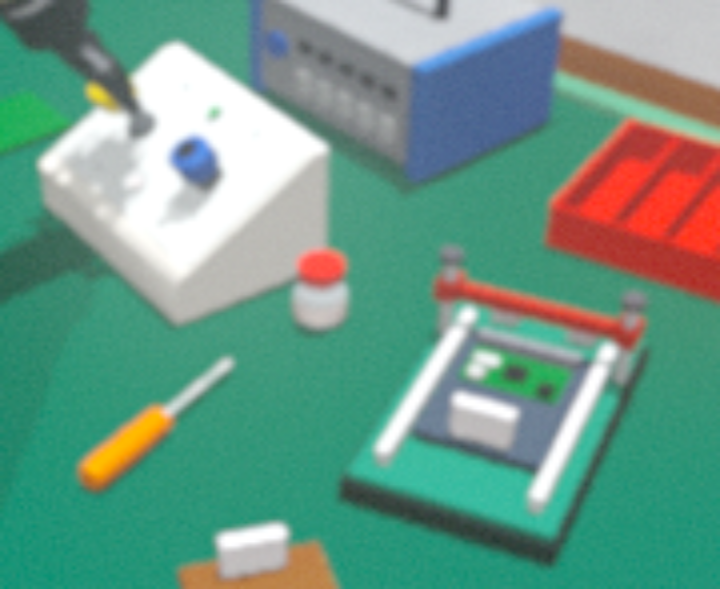

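The bar is raised and the force changed sign, so the knob snapped. I'll release, retreat, and measure the nest from the side of the tab.

Run:
```python
from h import *
r.release();p=np.array(r.get_tcp_pos());r.movel(p+n*.085,v=.12)
c=r.capture("wrist");q,_=hullc(mask(c,*YEL));print("head",q,"pred out",proj(c,H+.028*n),"in",proj(c,H))
t=r.capture("top");s=r.capture("side")
qs,_=hullc(mask(s,*YEL,(225,130,310,215)));print(qs,proj(s,H+.028*n))
th=.28;nx=np.array([np.cos(th),np.sin(th),0]);ny=np.array([-np.sin(th),np.cos(th),0])
B=np.array([.529,-.236,0])-nx*.17  # behind tab
o=ori(ny,np.array([0,0,-1.]))
for s_ in(1,-1):
  for P in (B+[0,0,.2],B+[0,0,.055],B+nx*.2+[0,0,.055]):
    k=r.solve_ik(P,ori(s_*ny,np.array([0,0,-1.])));print(s_,None if k is None else np.round(k,2))
r.reach(B+[0,0,.22],o)
c=r.capture("wrist");cv2.imwrite("pics/w3.png",c["img"][:,:,::-1])
t=r.capture("top");cv2.imwrite("pics/t3.png",cv2.resize(t["img"][130:250,190:390,::-1],None,fx=4,fy=4,interpolation=cv2.INTER_CUBIC))
print(r.get_time())
```

```text
head [279.16569373 224.3053934 ] pred out [278.20320074 221.88748303] in [278.31191863 208.02736287]
[247.32553606 152.53996101] [247.85890407 153.11991371]
1 [-0.66  0.01 -0.23  1.33  0.   -0.94]
1 [-0.66  0.07 -0.49  1.    0.   -0.94]
1 [-0.39  0.32 -0.18  1.07  0.   -0.67]
-1 [-0.66  0.01 -0.23  1.33  0.    2.2 ]
-1 [-0.66  0.07 -0.49  1.    0.    2.2 ]
-1 [-0.39  0.32 -0.18  1.07  0.    2.47]
10.0167
```

View pics/w3.png

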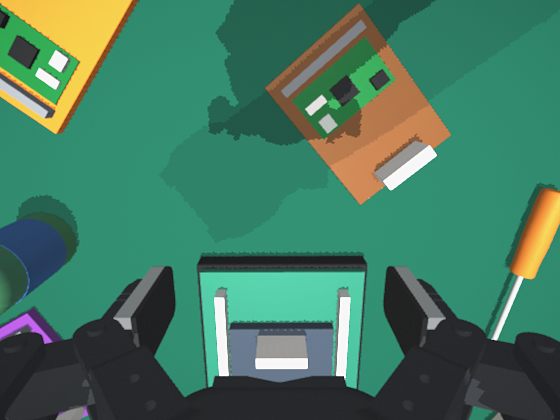

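View pics/t3.png

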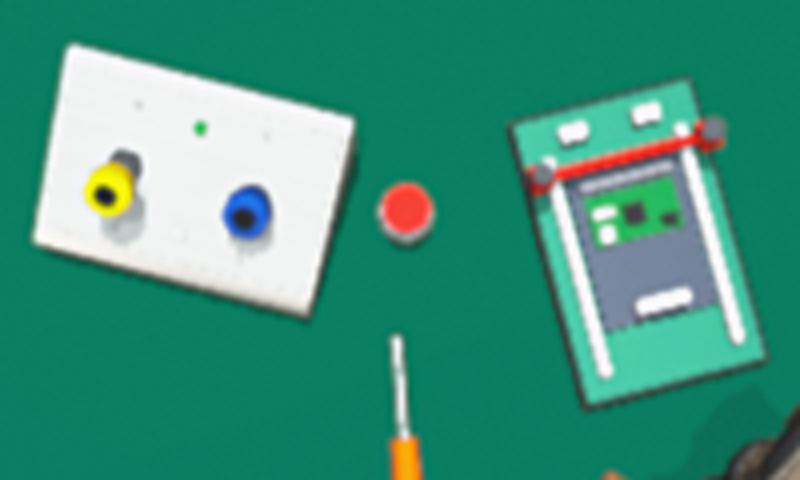

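The wrist view shows the nest square to the tool, with the tab's top at about (282,363). The yellow head is at row 224 (out was predicted at 222, in at 208). The tab sits at nest x ≈ -63 mm, so it is about 31 mm short. Now I'll push the tab with shut fingers.

```bash
cat >> h.py <<'E'
th=.28;nx=np.array([np.cos(th),np.sin(th),0]);ny=np.array([-np.sin(th),np.cos(th),0])
C=np.array([.5895,-.217,0])
E
python3 - <<'E'
from h import *
c=r.capture("wrist")
for px in((256,360),(308,360)): 
    d=plane(c,px,.078)-C;print("tab rear top edge nest",d@nx,d@ny)
for px in((200,258),(366,258)):
    d=plane(c,px,.03)-C;print("nest near corner",d@nx,d@ny)
o=ori(ny,np.array([0,0,-1.]))
r.clamp(30)
P=C+nx*(-.063-.048)+np.array([0,0,.14]);r.movel(P,v=.15);P[2]=.052
print("down",r.movel(P,v=.1,contact_N=6))
print(r.get_time())
E
```

```text
tab rear top edge nest -0.06347488781906262 -0.02343172809227627
tab rear top edge nest -0.06354265419494333 0.026391643801620564
nest near corner -0.14758634465169126 -0.08192143339552056
nest near corner -0.1477898337643716 0.0870531198804411
down False
12.9917
```

Run:
```python
from h import *
P=C+nx*-.025+np.array([0,0,.052])+ny*.001
hit=r.movel(P,v=.03,contact_N=10)
d=np.array(r.get_tcp_pos())-C;print(hit,d@nx,d@ny,d[2],np.round(r.get_contact_force(),1),r.get_time())
t=r.capture("side");cv2.imwrite("pics/s4.png",cv2.resize(t["img"][180:280,290:400,::-1],None,fx=6,fy=6,interpolation=cv2.INTER_CUBIC))
```

```text
True -0.04756974657032378 0.0008274132049835307 0.05142337090706946 [-0.9 -0.7  0.3] 14.9167
```

View pics/s4.png

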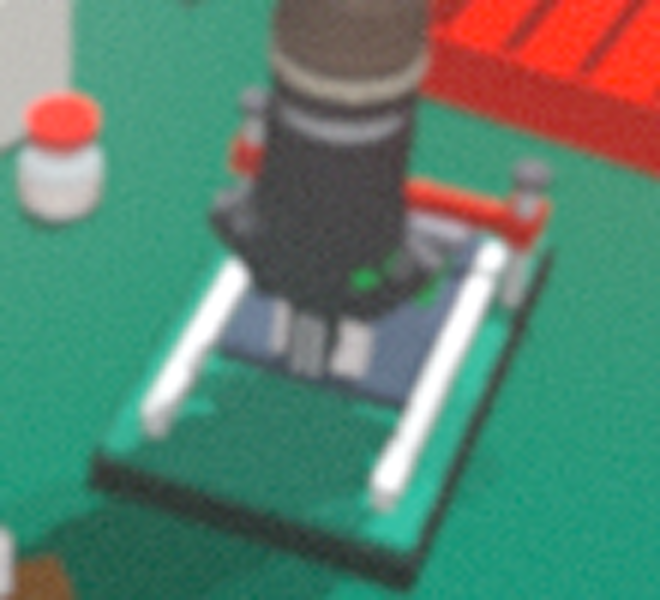

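It stopped about where home was predicted (TCP nest x -47.6 mm, expected about -49 mm). I'll push again to confirm hard contact, then back off and look.

Run:
```python
from h import *
P=np.array(r.get_tcp_pos());
hit=r.movel(P+nx*.012,v=.02,contact_N=15)
d=np.array(r.get_tcp_pos())-C;print(hit,d@nx,d@ny,np.round(r.get_contact_force(),1))
P=np.array(r.get_tcp_pos());r.movel(P-nx*.04,v=.1);P=P-nx*.04;P[2]=.22;r.movel(P,v=.2)
r.movel(P-nx*.09,v=.2)
c=r.capture("wrist");cv2.imwrite("pics/w5.png",c["img"][:,:,::-1])
t=r.capture("top");cv2.imwrite("pics/t5.png",cv2.resize(t["img"][140:240,310:400,::-1],None,fx=6,fy=6,interpolation=cv2.INTER_CUBIC))
t=r.capture("side");cv2.imwrite("pics/s5.png",cv2.resize(t["img"][180:280,290:400,::-1],None,fx=6,fy=6,interpolation=cv2.INTER_CUBIC))
print(r.get_time())
```

```text
True -0.047673372533449526 0.0012843054459144953 [ 0.9  0.6 -0.9]
17.6083
```

View pics/t5.png

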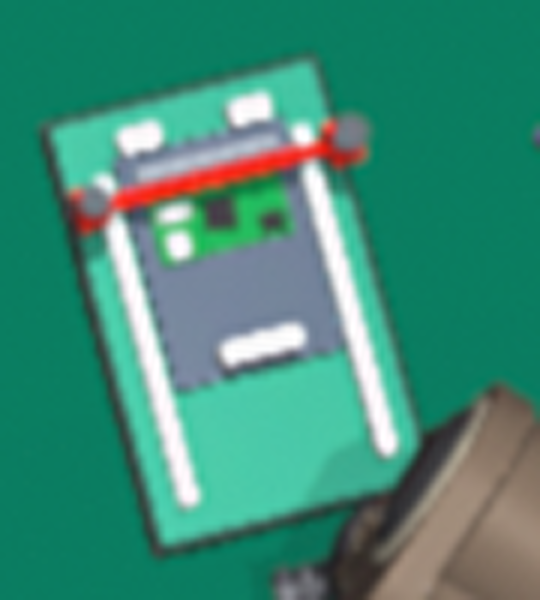

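View pics/s5.png

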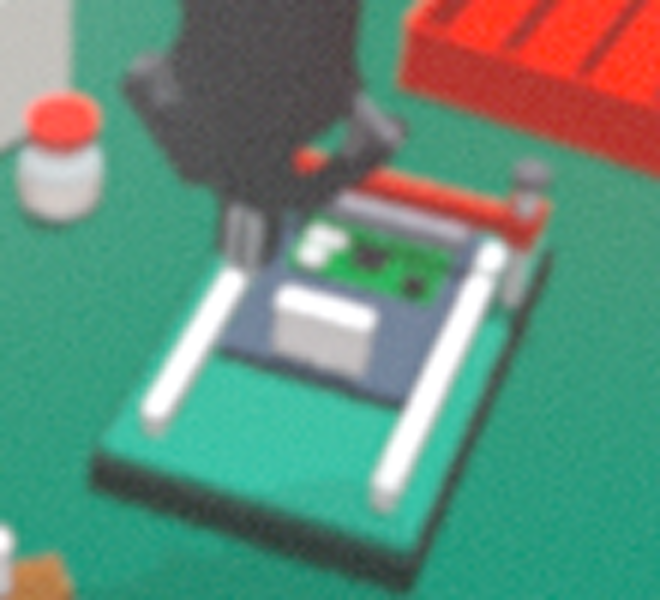

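The plate touches both stops in the top view, the rib is past the bar, and the second push (15 N) did not move it. Now I'll push the yellow knob in with shut fingers.

Run:
```python
from h import *
P=np.array(r.get_tcp_pos());P[2]=.30;r.movel(P,v=.25)
r.reach(H+n*.10,ori(yc,-n))
c=r.capture("wrist");cv2.imwrite("pics/w6.png",c["img"][:,:,::-1]);q,_=hullc(mask(c,*YEL));print("head",q,proj(c,H+.028*n),r.get_time())
```

```text
head [280.95763293 217.51832144] [279.90599173 216.01927233] 20.1667
```

View pics/w6.png

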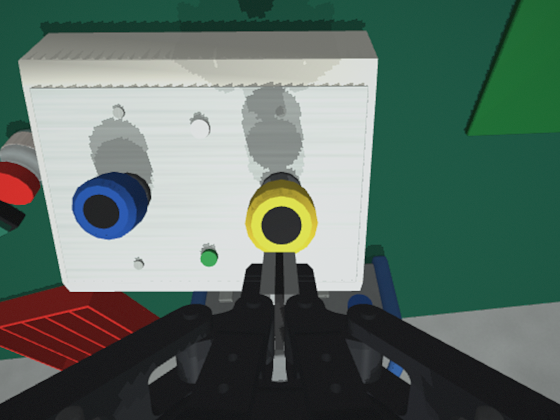

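The head is still out at (281,218) and the shut fingertips are lined up with its axis. Pushing.

Run:
```python
from h import *
for d in (.05,.035,.025,.018):
    h=r.movel(H+n*d,v=.04,contact_N=20);print(d,h,np.dot(r.get_contact_force(),n).round(1))
    if h: break
h=r.movel(H+n*.010,v=.02,contact_N=12);x=(np.array(r.get_tcp_pos())-H)@n
print(h,x,np.dot(r.get_contact_force(),n).round(1))
r.movel(H+n*.12,v=.12)
c=r.capture("wrist");cv2.imwrite("pics/w7.png",c["img"][:,:,::-1]);q,_=hullc(mask(c,*YEL));print("head",q,"in",proj(c,H),"out",proj(c,H+.028*n))
t=r.capture("top");cv2.imwrite("pics/t7.png",cv2.resize(t["img"][130:250,190:390,::-1],None,fx=4,fy=4,interpolation=cv2.INTER_CUBIC))
s=r.capture("side");cv2.imwrite("pics/s7.png",cv2.resize(s["img"][130:285,220:400,::-1],None,fx=4,fy=3.8,interpolation=cv2.INTER_CUBIC))
print(r.get_time())
```

```text
0.05 False -0.9
0.035 True 1.9
True 0.03932859075641513 2.3
head [279.94969175 209.95684503] in [278.9808982  196.96909211] out [279.01766251 208.12018768]
23.375
```

View pics/s7.png

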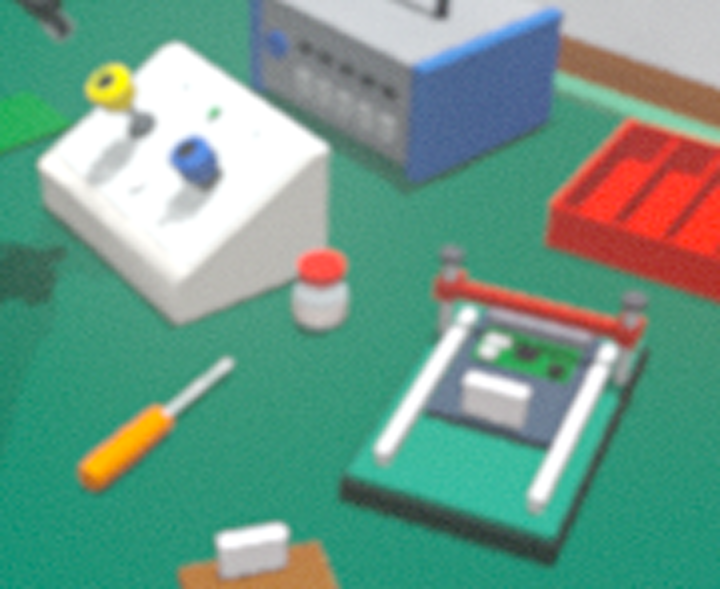

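View pics/t7.png

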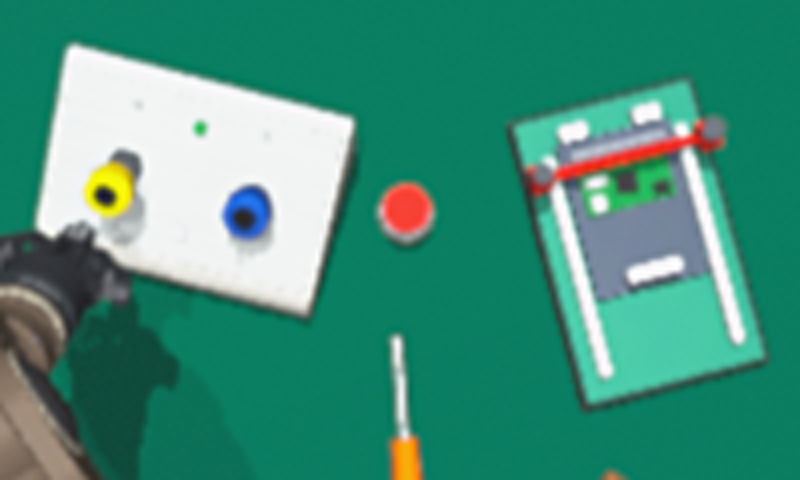

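View pics/w7.png

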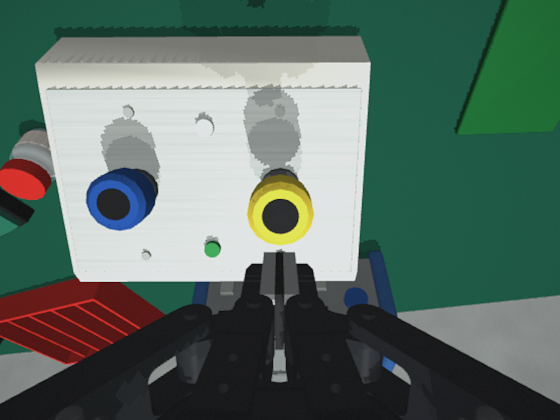

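The contact threshold tripped on the touch transient, so the knob is still out and the bar still up. Nothing else was disturbed. I'll push again, slower and with a higher threshold.

Run:
```python
from h import *
r.movel(H+n*.047,v=.1)
for d in (.042,.038,.034,.028,.022,.018,.016):
    h=r.movel(H+n*d,v=.015,contact_N=35);print(d,h,((np.array(r.get_tcp_pos())-H)@n).round(4),np.dot(r.get_contact_force(),n).round(1))
    if h: break
print(r.get_time())
```

```text
0.042 False 0.0429 6.7
0.038 False 0.0389 5.8
0.034 False 0.0345 3.9
0.028 False 0.0274 -0.0
0.022 False 0.0216 -0.3
0.018 False 0.0178 0.4
0.016 False 0.016 -0.7
27.375
```

Run:
```python
from h import *
h=r.movel(H+n*.011,v=.015,contact_N=12);print(h,((np.array(r.get_tcp_pos())-H)@n).round(4))
r.movel(H+n*.12,v=.12)
c=r.capture("wrist");q,_=hullc(mask(c,*YEL));print("head",q,"in",proj(c,H),"out",proj(c,H+.028*n));print("blue",hullc(mask(c,*BLU,(60,140,200,250)))[0])
t=r.capture("top");cv2.imwrite("pics/t8.png",cv2.resize(t["img"][130:250,190:390,::-1],None,fx=4,fy=4,interpolation=cv2.INTER_CUBIC))
s=r.capture("side");cv2.imwrite("pics/s8.png",cv2.resize(s["img"][130:285,220:400,::-1],None,fx=4,fy=3.8,interpolation=cv2.INTER_CUBIC))
print(r.get_time())
```

```text
True 0.0158
head [280.15569249 198.7092723 ] in [279.1946567  197.20090734] out [279.21965169 208.32879354]
blue [120.77715589 198.48662935]
28.7583
```

View pics/s8.png

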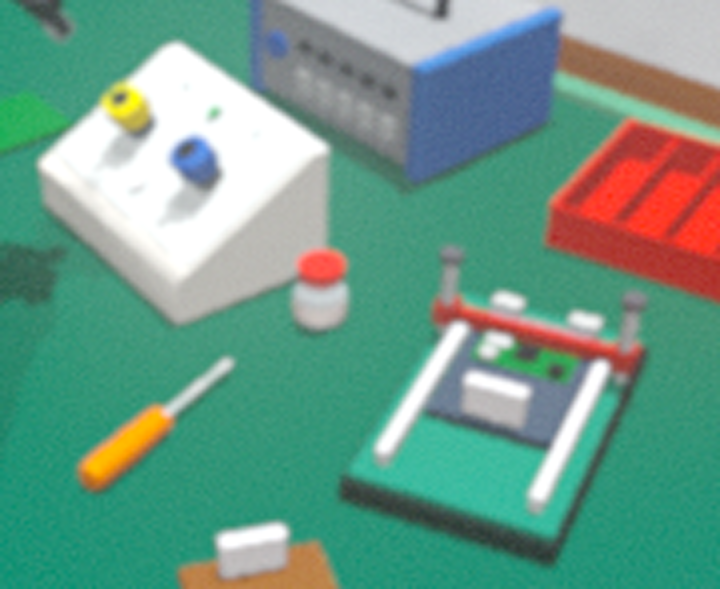

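View pics/t8.png

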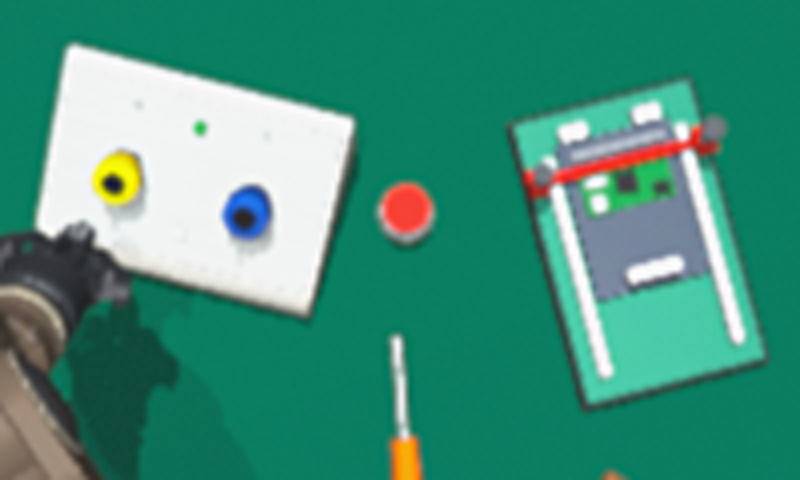

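The knob is in and the bar is down behind the rib. The carrier is against both stops, and the blue knob and bystanders are unmoved. Handing in.

```bash
python3 -c "
from bench import r
print(r.hand_in())"
```

```text
the job is handed in; nothing more can be done
None
```

The job is done and handed in, with the last clock reading at 28.8 s of the 64 s allowed. I pulled the yellow knob until it snapped on and the bar rose. I then pushed the carrier home by its tab with shut fingers and pushed the knob back in.

**Last checks:**
- **Yellow knob:** its head is at wrist-image row 198.7 (predicted 197.2 for in, 208.3 for out). It met its hard stop 15.8 mm above the measured head centre (15 mm expected).
- **Carrier:** a second push, stopped at 15 N, did not move it. The top view shows the plate at both stops and the rib beyond the lowered bar.
- **Blue knob and bystanders:** the blue knob and the things visible in the final crops (jar, screwdriver, parts of the spare board and brown look-alike) look unmoved. The brush and cleaner were outside those crops, so I did not re-check them.

**What went wrong:** the first push on the knob stopped early because the contact threshold tripped on first touch. The knob stayed out and nothing else moved. I repeated the push more slowly and the knob snapped in.

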